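Load the culture-dish magazine

TASK

Load the spring-fed dish magazine for plating out swabs: dishes are drawn from its top and the least selective medium must come first, so put the green dish in at the bottom, then the cream one, then the red one on top, pressing each, lid up, down into the column until both spring catches have snapped over its lid and hold it. Then set the white dust cap over the tops of the rods. Keep the dishes level throughout and leave the two small bottles standing near the work and the timer where they are.

Things in the scene. Friction and masses are not known exactly. Their poses are not given: they have to be found in the camera images.
- dish_green: Round clear plastic culture dish filled with dark green jelly that shows through the lid; 60 mm lid diameter, 16 mm high. The lid spans 5 to 16 mm above the underside; the base below is 55 mm in diameter. About 35 g. Lies lid up. Origin: centre of the underside; z up.
- dish_cream: Round clear plastic culture dish filled with cream-yellow jelly that shows through the lid; 60 mm lid diameter, 16 mm high. The lid spans 5 to 16 mm above the underside; the base below is 55 mm in diameter. About 35 g. Lies lid up. Origin: centre of the underside; z up.
- dish_red: Round clear plastic culture dish filled with dark red jelly that shows through the lid; 60 mm lid diameter, 16 mm high. The lid spans 5 to 16 mm above the underside; the base below is 55 mm in diameter. About 35 g. Lies lid up. Origin: centre of the underside; z up.
- dust_cap: White round cap, 111 mm across, open below (inside 106 mm wide, 16 mm deep), top face 19 mm above its lower edge; on it a black round knob, 25 mm in diameter, from 19 to 39 mm above the lower edge: grip it there. 90 g. Origin: centre of the lower edge; z up. In place it rests on the four rod tips, lower edge 112 mm above the bench.
- magazine: Dish magazine, fixed, place and yaw vary. Foot 116 mm square, drum to 46 mm, above it the dish column on the z axis: four 8 mm steel rods at x, y = +-25.2 mm, from 109 mm up flared outward by 6 mm in x and y, tips 128 mm up; a 60 mm dish has 1.6 mm to spare. The 42 mm gaps towards +x and -x are free: fingers holding a dish across magazine x can go down there. Origin: on the axis, bench height.
- follower (a joint): Grey 52 mm disc in the column that carries the dishes on a spring. 0 = up (empty, its top 98 mm above the bench); grows in metres as it goes down, at most 0.050. Pushes back with about 2.1 N plus 0.07 N per mm; passing the catches takes some 3 to 5 N more. With one, two, three dishes latched it reads about 0.014, 0.030, 0.046.
- blue_bottle: Bystander: slim dropper bottle with blue label and pale teat, 25 mm in diameter, 99 mm high, standing loose. Origin: centre of the underside.
- timer: Bystander: off-white bench timer, 62 x 68 x 21 mm. Origin: centre of the underside.
- white_cap_bottle: Bystander: small bottle with a white screw cap and purple label, 26 mm in diameter, 78 mm high, standing loose. Origin: centre of the underside.
- catch_level (a point): Point on the column's axis at the underside of the two brass spring catches (at magazine +y and -y, 16 mm wide lips reaching in to 27 mm from the axis, slopes above it to 114 mm up), 100 mm above the bench. They snap over a lid once its top is below this; press to 2 mm below. The spring then lifts it to the lips: underside 84 mm up, earlier dishes 68 and 52 mm.
Mind the look-alikes: they are no part of the job. What is shaped like the dish_green but blue, orange or pink is not meant.

How it is judged:
By the outcome, as a careful person would: the job done as asked, in the order asked, and still so for the second after the job is handed in, with the robot touching nothing.
It also fails if it takes over 104 s, if anything falls off the work surface, if the arm or the gripper's body presses on something with over 40 N, if the wrist force passes 120 N, or if a joint passes its speed limit or range.

ROBOT

A 6-joint arm with a two-finger parallel gripper is mounted at the origin on a cart in front of the work surface, level with it; the furniture and walls round the work are solid. World frame = base frame: x ahead of the robot, y to its left, z up, the work surface at z = 0. Lengths are in m, angles in rad, forces in N, time in s.
With the tool pointing down it reaches from about 0.225 to 0.875 m from the base axis. Payload 3.4 kg.
Tool frame: the origin (TCP) lies at the very end of the fingers, on their centre line; the grasp point (between the pads) lies 19 mm behind it; z points along the fingers, y is the line along which they close (so a half turn about z gives the same grasp; the last joint's range is limited). The gripper opens to 85 mm and grips with 20 to 120 N. Pads are 22 mm wide; open, the fingers measure 114 mm over their backs; the gripper's body (76 mm by 85 mm) begins 54 mm behind the grasp point. The pads swing forward as they close: fully open they stand 13 mm farther back than shut.
Start: joints at [-1.419, 0.276, 1.505, -0, 1.361, -0.121], TCP at [0.155, -0.554, 0.231] pointing down, gripper open.
Joint ranges: [-2.89, 2.89], [-0.75, 2.08], [0.22, 2.7], [-1.18, 4.32], [0.11, 2.71], [-2.7, 2.7]. Speed limits (rad/s): [2.57, 2.57, 3.14, 3.14, 3.14, 3.14].

INTERFACE

Orientations are given as a unit quaternion [w, x, y, z].
In Python, from rig import manip gives the robot as it stands. The module is installed in compiled form; this text tells all that it offers.
- The arm moves only by the tool play_rows, never from a script. Its argument "motion" is a list of rows, each a list of 5 numbers: the shift along the tool's x, y, z in units of 40 mm (1.0 is 40 mm), then the turn about the tool's z in units of 10 degrees (1.0 is 10 degrees), then the finger opening in mm, from 0 to 85.4. A call has 1 to 5 rows; each row is the pose to reach, as a shift and turn from the pose commanded when the call began, along the tool's axes at that moment; what a row does not reach only later rows make up. A row lasts 1/8 s, in which the tool goes at most 62.5 mm and 10.7 degrees, less where a joint would pass 70% of its speed; a pose out of reach is approached as far as the arm can. A call with a gripper value outside its range is refused whole. The fingers move at their own pace and stop on an object; "newtons" is the grip in N (left out, the last holds). Time passes only in rows, so rows that repeat a pose let the fingers close. It gives the time, the measured TCP pose, the force, the opening and the grip force at its end, in the units of the state.
- manip.get_state(): the state, without advancing time (a new reading comes with each control period).
- manip.get_image(name): name is "scene" or "top" or "wrist"; returns a dict with "img" (480x640x3 uint8, red, green, blue), "range_z" (480x640 float32, m along the optical axis (not along the pixel's ray), 0 where there is no reading), "fx", "fy", "cx", "cy" (pixels), "R" (3x3) and "t" (3): a world point X has camera coordinates R X + t. Camera axes: x right, y down, z forward; pixel columns grow to the right and rows downward; lengths in m; the calibration is good to about 2 mm. The wrist camera is an equidistant fisheye: a pixel r from the principal point sees the ray r / f radians off the axis. A picture is of the moment at which its call begins.
- manip.sign_off(): hands the job in; it is judged then, once.
The state is a dict: "clock": time; "qpos": joint angles; "qd": joint speeds; "effort": joint torques, N m; "position": TCP position; "ee_rot": TCP orientation; "contact_force": force on the tool from outside, world axes, zero at the start; "moment": the same for the moment, N m; "width": finger opening in m; "gripper_force": force on a finger pad.
Only numpy, scipy, OpenCV 4.12 (cv2) and the standard library are available. Lean on these libraries where they do the work, as an engineer would, in place of code of your own. Each camera call takes 0.05 s, during which the arm holds its last target. There are 200 camera calls.

## Working session

There is one attempt and no reset: what is moved stays moved. The work goes in short steps, Python scripts to look and compute and a tool call to move; the robot and the scene stay as the last step left them, time stands still between calls to the robot, and variables do not carry over. Pictures are saved under pics/ and viewed, at most 14 in all, crops included, and the job is handed in when it is done.

Besides the shell and the picture viewer there is one more tool, called after "Request:" as a command line: name --pt "numbers of a row" for each row, then --argument value for the rest. play_rows: Moves the arm, as the interface text tells. Its arguments: {"type":"object","properties":{"motion":{"type":"array","items":{"type":"array","items":{"type":"number"}}},"newtons":{"type":"number"}},"required":["motion"]}

```bash
mkdir -p pics; python3 - <<'E'
from rig import manip
import cv2,numpy as np
s=manip.get_state();print(s)
for n in("scene","top"):
    d=manip.get_image(n);cv2.imwrite(f"pics/{n}0.png",d["img"][:,:,::-1]);np.savez(f"pics/{n}0.npz",**d);print(n,d["fx"],d["fy"],d["cx"],d["cy"],d["R"].tolist(),d["t"])
E
```

```text
{'clock': 0.0, 'qpos': array([-1.41897845e+00,  2.76599353e-01,  1.50614351e+00, -4.30349951e-06,
        1.36072848e+00, -1.20989223e-01]), 'qd': array([ 0.00125094, -0.00044787, -0.00046207, -0.00038497, -0.00025749,
       -0.00042348]), 'effort': array([ 5.95651491e-04, -4.16771257e+01, -2.45805413e+01,  4.52854522e-06,
        1.08592690e-02,  9.29051993e-06]), 'position': array([ 0.15484198, -0.55319397,  0.23043311]), 'ee_rot': array([-9.39202223e-04,  9.90710952e-01,  1.35981345e-01, -1.65825932e-05]), 'contact_force': array([0.82282814, 0.32041522, 0.58646604]), 'moment': array([ 0.01607176, -0.04227307, -0.00377804]), 'gripper_force': 0.0, 'width': 0.08561659121701332}
scene 454.1038420498822 454.1038420498822 325.9487769181825 239.0832893148417 [[-0.6669022588544761, -0.7447788066190173, 0.023364638793485486], [-0.32020597916343596, 0.25812919783939614, -0.9115028514112149], [0.6728369104343064, -0.6153648076011032, -0.41062957214900486]] [0.37972899 0.24104708 0.60266431]
top 593.2932334725581 593.2932334725581 316.02575080310424 236.67967719400994 [[0.012637111970455767, -0.999908144666986, 0.004899554027872843], [-0.9772064930383588, -0.013388358369090726, -0.21186840685636238], [0.21191454259846934, -0.0021104712285836625, -0.9772859215943281]] [0.00902166 0.54553138 1.36122371]
```

View pics/top0.png

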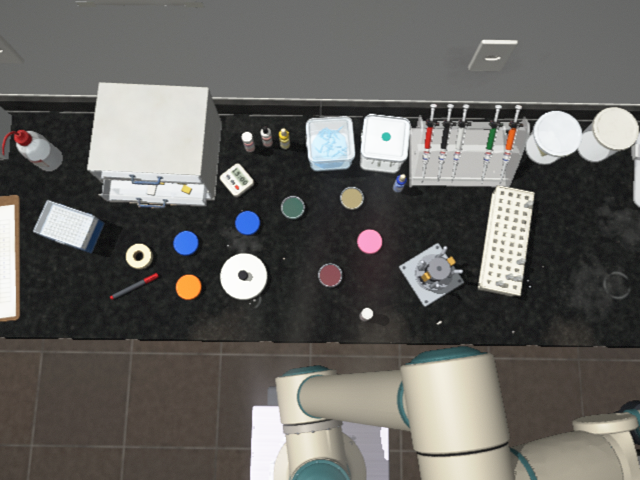

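View pics/scene0.png

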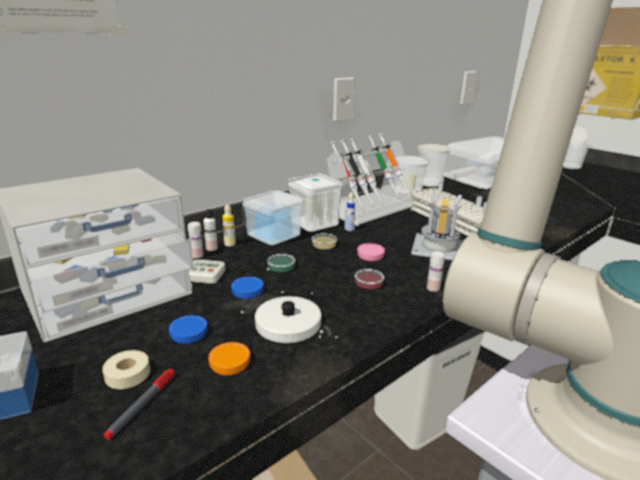

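The top view shows green at (292,207), cream at (351,198), red at (330,275), the cap at (244,277) and the magazine at about (433,273). The timer is at (236,179), the blue bottle at (399,183) and the white-cap bottle at (366,314). Next I'll measure these positions and enlarge the magazine.

```bash
cat > h.py <<'E'
import numpy as np,cv2
def load(f): return dict(np.load(f))
def ray(d,u,v,z):
    R,t=d["R"],d["t"];c=-R.T@t
    w=R.T@np.array([(u-d["cx"])/d["fx"],(v-d["cy"])/d["fy"],1]);return c+w*(z-c[2])/w[2]
def cloud(d):
    v,u=np.mgrid[:480,:640];Z=d["range_z"]
    P=np.stack([(u-d["cx"])/d["fx"]*Z,(v-d["cy"])/d["fy"]*Z,Z],-1)
    P=(P-d["t"])@d["R"];P[Z==0]=np.nan;return P
E
python3 - <<'E'
from h import *
d=load("pics/top0.npz");P=cloud(d)
for n,u,v,z in[("green",292,207,.016),("cream",351,198,.016),("red",330,275,.016),("cap",244,277,.019),("mag",433,273,.0),("blue",399,183,.09),("white",366,314,.078),("timer",236,179,.021)]:
    w=ray(d,u,v,z);print(n,w.round(4),P[v,u].round(4))
    r=.065 if n in("cap","mag") else .036
    lo={"mag":.12}.get(n,.009)
    m=(np.hypot(P[...,0]-w[0],P[...,1]-w[1])<r)&(P[...,2]>lo)&(P[...,2]<.2)
    q=P[m];
    if len(q): 
        print("   n",len(q),"mean",q.mean(0).round(4),"mid",((q.max(0)+q.min(0))/2).round(4),"size",np.ptp(q,0).round(4))
i=d["img"][:,:,::-1]
a=cv2.resize(i[225:320,385:480],(570,570),interpolation=cv2.INTER_CUBIC);cv2.imwrite("pics/magtop.png",a)
b=cv2.resize(i[160:290,225:385],(800,650),interpolation=cv2.INTER_CUBIC)[:600];cv2.imwrite("pics/dish.png",b)
E
```

```text
green [0.6294 0.0769 0.016 ] [0.6308 0.0771 0.011 ]
   n 425 mean [0.6298 0.0746 0.0148] mid [0.6301 0.0734 0.0165] size [0.058  0.0627 0.0148]
cream [ 0.6548 -0.0701  0.016 ] [ 0.6562 -0.0704  0.0112]
   n 417 mean [ 0.6564 -0.0725  0.0149] mid [ 0.657  -0.0728  0.0167] size [0.0604 0.0558 0.0153]
red [ 0.4597 -0.0191  0.016 ] [ 0.4597 -0.0191  0.016 ]
   n 457 mean [ 0.4607 -0.0197  0.0144] mid [ 0.4606 -0.0192  0.0163] size [0.0592 0.0587 0.0145]
cap [0.4515 0.1894 0.019 ] [0.4487 0.1871 0.0385]
   n 1641 mean [0.4547 0.1901 0.019 ] mid [0.4558 0.191  0.0271] size [0.1117 0.1104 0.0358]
mag [ 0.4704 -0.2732  0.    ] [ 0.4554 -0.2537  0.0964]
   n 58 mean [ 0.4686 -0.2702  0.1248] mid [ 0.4676 -0.2672  0.1255] size [0.0928 0.0917 0.0105]
blue [ 0.6723 -0.1801  0.09  ] [ 0.6789 -0.1832  0.0692]
   n 156 mean [ 0.6833 -0.1871  0.0604] mid [ 0.6871 -0.189   0.0556] size [0.0231 0.024  0.0915]
white [ 0.3611 -0.1007  0.078 ] [ 0.3614 -0.101   0.0752]
   n 125 mean [ 0.3618 -0.1024  0.0674] mid [ 0.363  -0.1033  0.046 ] size [0.0245 0.0241 0.0722]
timer [0.6988 0.2187 0.021 ] [0.698  0.2184 0.0236]
   n 578 mean [0.6989 0.2179 0.0176] mid [0.6985 0.2191 0.0188] size [0.0709 0.0709 0.0195]
```

View pics/magtop.png

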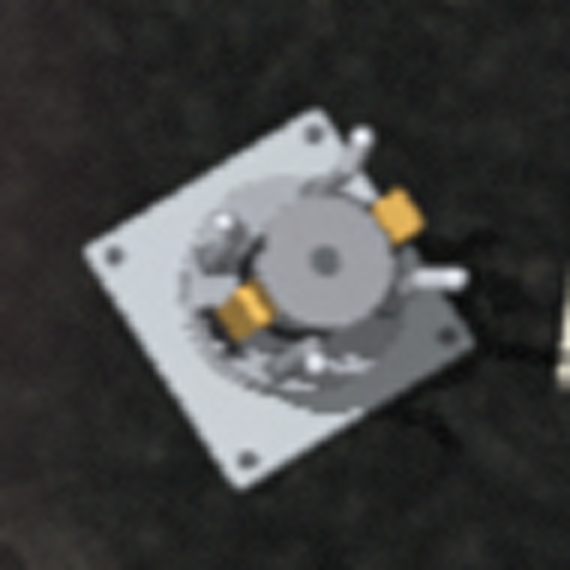

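View pics/dish.png

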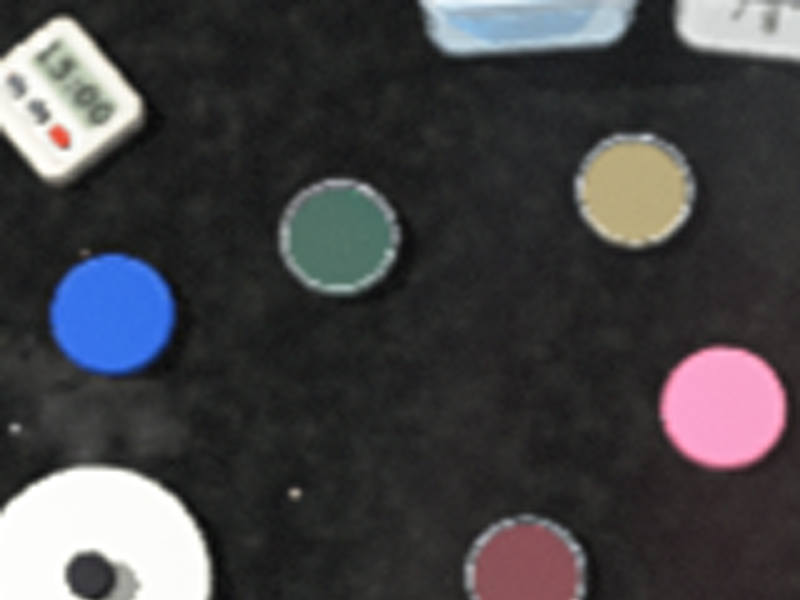

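The crop shows foot corners at (318,108), (473,345), (240,490) and (83,250), and rod tips at (362,138), (220,222), (315,360) and (455,278). The follower centre is at (326,260) and the catches at (400,215) and (243,310). I'll fit the pose from these and enlarge the scene view as a cross-check.

```bash
python3 - <<'E'
from h import *
d=load("pics/top0.npz")
f=lambda a,b:((a+.5)/6-.5+385,(b+.5)/6-.5+225)
T=np.array([ray(d,*f(*p),.128)[:2] for p in[(362,138),(220,222),(315,360),(455,278)]])
print("tips",T.round(4).tolist(),T.mean(0),np.linalg.norm(T-T.mean(0),axis=1))
print("follower",ray(d,*f(326,260),.098))
for z in(.006,.012):
  C=np.array([ray(d,*f(*p),z)[:2] for p in[(318,108),(473,345),(240,490),(83,250)]])
  e=C-np.roll(C,-1,0);print("foot",z,C.mean(0),np.linalg.norm(e,axis=1),np.degrees(np.arctan2(e[:,1],e[:,0]))%90)
e=T-np.roll(T,-1,0);print(np.linalg.norm(e,axis=1),np.degrees(np.arctan2(e[:,1],e[:,0]))%90)
c=[ray(d,*f(*p),.112)[:2] for p in[(400,215),(243,310)]];print("catch",np.mean(c,0),np.degrees(np.arctan2(*(c[0]-c[1])[::-1])))
g=lambda a,b:((a+.5)/5-.5+225,(b+.5)/5-.5+160)
for n,p in dict(green=(340,236),cream=(635,190),red=(526,575)).items(): print(n,ray(d,*g(*p),.016))
print("knob",ray(d,*g(91,575),.039))
P=cloud(d)
m=(P[...,0]>.69)&(P[...,0]<.8)&(P[...,1]<.02)&(P[...,1]>-.19)&(P[...,2]>.03);print("box front",np.sort(P[m][:,0])[:8])
s=load("pics/scene0.npz");i=s["img"][:,:,::-1]
cv2.imwrite("pics/magsc.png",cv2.resize(i[185:260,400:500],(800,600),interpolation=cv2.INTER_CUBIC))
cv2.imwrite("pics/dishsc.png",cv2.resize(i[225:325,250:410],(800,500),interpolation=cv2.INTER_CUBIC))
E
```

```text
tips [[0.509, -0.276], [0.4761, -0.2216], [0.4244, -0.2557], [0.456, -0.3091]] [ 0.46637049 -0.26561159] [0.04388778 0.04510389 0.04312931 0.04474056]
follower [ 0.46712748 -0.2673579   0.098     ]
foot 0.006 [ 0.4667192  -0.26699545] [0.11486549 0.11384714 0.11529534 0.11548118] [31.6082182  31.95315189 32.42114636 31.74075747]
foot 0.012 [ 0.46579326 -0.26580285] [0.11438683 0.11337273 0.11481489 0.11499995] [31.6082182  31.95315189 32.42114636 31.74075747]
[0.06365041 0.06194325 0.06208131 0.06247943] [31.13425602 33.43453172 30.59951262 31.97281556]
catch [ 0.4638876  -0.26273274] -58.46691072866841
green [0.62997285 0.07546243 0.016     ]
cream [ 0.65584698 -0.0716434   0.016     ]
red [ 0.46064517 -0.01858763  0.016     ]
knob [0.454385   0.19010878 0.039     ]
box front [0.69003181 0.69023931 0.69061688 0.69066546 0.69209174 0.69234833
 0.6926116  0.69291052]
```

View pics/magsc.png

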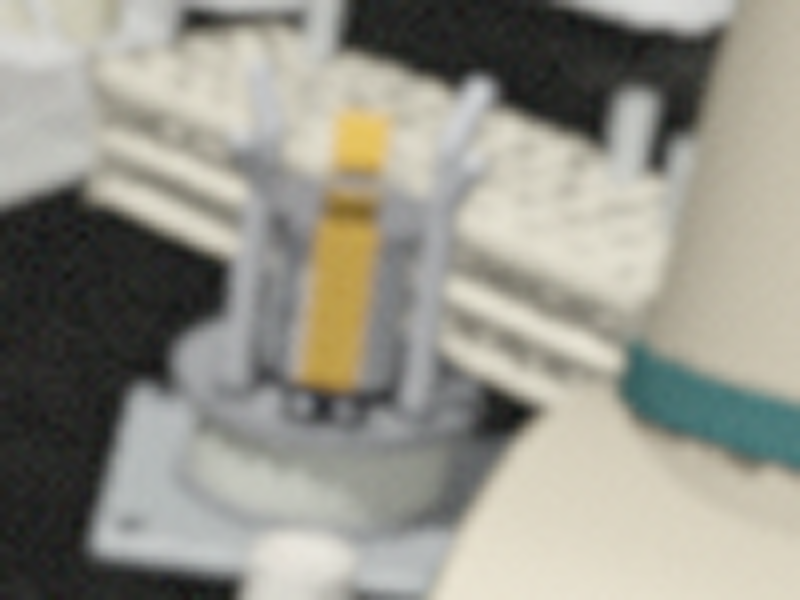

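View pics/dishsc.png

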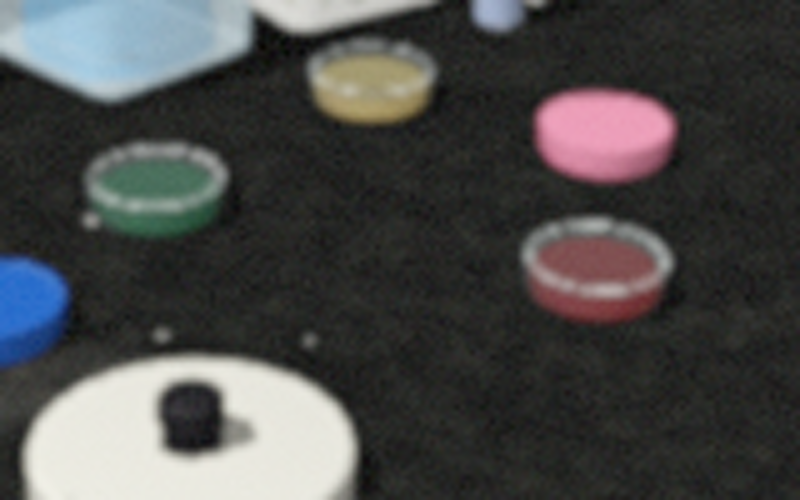

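The scene crops show the lid rings centred at green (157,182), cream (372,80) and red (597,257). The knob top is at (191,392) and the near rod tips are at (260,65) and (483,88). I'll check these against the top camera and write the move helper.

```bash
cat >> h.py <<'E'
def go(x,y,z,psi):
    "shift in move units and turn to reach TCP x,y,z with tool-x heading psi (deg)"
    from rig import manip
    from scipy.spatial.transform import Rotation as Ro
    s=manip.get_state();w=s["ee_rot"];R=Ro.from_quat([w[1],w[2],w[3],w[0]]).as_matrix()
    cur=np.degrees(np.arctan2(R[1,0],R[0,0]))
    dd=R.T@(np.array([x,y,z])-s["position"])
    t=-((psi-cur+180)%360-180)
    print("at",s["position"].round(4),"psi",cur.round(1),"w",round(s["width"]*1e3,1),"F",s["contact_force"].round(1),"| move",(dd/.04).round(3),"turn",round(t/10,3),"q6",s["qpos"][5].round(2),"t",s["clock"])
E
python3 - <<'E'
from h import *
d=load("pics/scene0.npz")
g=lambda a,b:((a+.5)/5-.5+250,(b+.5)/5-.5+225)
for n,p,z in[("green",(157,182),.016),("cream",(372,80),.016),("red",(597,257),.016),("knob",(191,392),.039)]: print(n,ray(d,*g(*p),z).round(4))
f=lambda a,b:((a+.5)/8-.5+400,(b+.5)/8-.5+185)
for p in[(260,65),(483,88)]:print("tip",ray(d,*f(*p),.128).round(4))
go(.630,.0755,.11,121.7)
go(.630,.0755,.11,76.7)
E
```

```text
green [0.6252 0.0792 0.016 ]
cream [ 0.6461 -0.062   0.016 ]
red [ 0.4599 -0.0181  0.016 ]
knob [0.455  0.1911 0.039 ]
tip [ 0.5068 -0.2721  0.128 ]
tip [ 0.454  -0.3063  0.128 ]
at [ 0.1549 -0.5533  0.2305] psi 15.6 w 85.6 F [-0.1  0.4  0.8] | move [ 15.674 -11.933   3.036] turn -10.607 q6 -0.12 t 0.1
at [ 0.1549 -0.5533  0.2305] psi 15.6 w 85.6 F [-0.1  0.4  0.8] | move [ 15.674 -11.933   3.036] turn -6.107 q6 -0.12 t 0.1
```

Request:
play_rows --pt "15.674 -11.933 0.5 -10.607 85" --pt "15.674 -11.933 0.5 -10.607 85" --pt "15.674 -11.933 0.5 -10.607 85" --pt "15.674 -11.933 0.5 -10.607 85" --pt "15.674 -11.933 0.5 -10.607 85" --newtons 40

```text
clock: 0.72
position: [0.3441, -0.3027, 0.2231]
ee_rot: [0.0, 0.821, 0.571, 0.0]
contact_force: [1.1, -0.3, -0.4]
width: 0.0849
gripper_force: 0.0
```

```bash
python3 -c "
from h import *
go(.630,.0755,.15,121.7)"
```

```text
at [ 0.3441 -0.3027  0.2231] psi 69.7 w 84.9 F [ 1.1 -0.3 -0.4] | move [11.35   3.417  1.83 ] turn -5.203 q6 -0.52 t 0.725
```

Request:
play_rows --pt "11.35 3.417 1.83 -5.203 85" --pt "11.35 3.417 1.83 -5.203 85" --pt "11.35 3.417 1.83 -5.203 85" --pt "11.35 3.417 1.83 -5.203 85" --pt "11.35 3.417 1.83 -5.203 85"

```text
clock: 1.35
position: [0.5318, -0.0574, 0.1751]
ee_rot: [0.0, 0.487, 0.873, -0.0]
contact_force: [0.4, -0.8, -0.0]
width: 0.0853
gripper_force: 0.0
```

```bash
python3 -c "
from h import *
go(.630,.0755,.08,121.7)"
```

```text
at [ 0.5318 -0.0574  0.1751] psi 121.7 w 85.3 F [ 0.4 -0.8 -0. ] | move [1.538 3.837 2.377] turn -0.0 q6 -0.79 t 1.35
```

Request:
play_rows --pt "1.538 3.837 2.377 0 85" --pt "1.538 3.837 2.377 0 85" --pt "1.538 3.837 2.377 0 85" --pt "1.538 3.837 2.377 0 85" --pt "1.538 3.837 2.377 0 85"

```text
clock: 1.98
position: [0.6293, 0.0732, 0.0799]
ee_rot: [-0.001, 0.489, 0.872, -0.001]
contact_force: [0.2, 0.6, -0.1]
width: 0.0848
gripper_force: 0.0
```

```bash
python3 - <<'E'
from h import *
go(.630,.0755,-.001,121.7)
from rig import manip
d=manip.get_image("wrist");np.savez("pics/w1.npz",**d)
cv2.imwrite("pics/w1.png",d["img"][:,:,::-1]);print(d["fx"],d["cx"],d["cy"],d["R"].tolist(),d["t"])
E
```

```text
at [0.6293 0.0732 0.0799] psi 121.4 w 84.8 F [ 0.2  0.6 -0.1] | move [0.04  0.049 2.023] turn -0.027 q6 -0.54 t 1.975
371.64829954431775 323.9147442493762 238.1717465276478 [[0.8536340513845458, 0.5208640835866408, -0.00308427402431922], [0.4963823523759981, -0.8116885477679435, 0.30784129299370994], [0.15784000306157714, -0.2643147893172411, -0.9514327225724926]] [-0.57395212 -0.24624671  0.1568187 ]
```

View pics/w1.png

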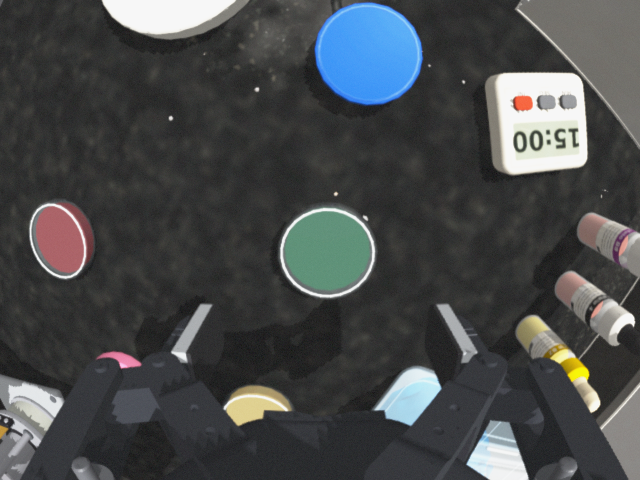

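The wrist view shows the green lid ring centred at (328,252), with its edges at 281–375 and 207–298. I'll turn that into a position with the fisheye model.

```bash
cat >> h.py <<'E'
def fish(d,u,v,z):
    a=np.array([u-d["cx"],v-d["cy"]])/d["fx"];r=np.linalg.norm(a)
    c=np.r_[a/r*np.sin(r),np.cos(r)];w=d["R"].T@c;o=-d["R"].T@d["t"];return o+w*(z-o[2])/w[2]
def lid(d,lo,hi,x,y,r=.045,z=.016):
    "centre of the lid: circle fit to pixels in hsv range, in wrist picture"
    h=cv2.cvtColor(d["img"],cv2.COLOR_RGB2HSV);m=cv2.inRange(h,lo,hi)
    return m
E
python3 - <<'E'
from h import *
d=load("pics/w1.npz")
print(fish(d,328,252.5,.016))
for p in[(281,252),(375,252),(328,207),(328,298)]:print(fish(d,*p,.016))
E
```

```text
[0.62853252 0.07658518 0.016     ]
[0.60448483 0.06219998 0.016     ]
[0.65234552 0.0914581  0.016     ]
[0.61403902 0.10016669 0.016     ]
[0.64441753 0.05078841 0.016     ]
```

Request:
play_rows --pt "0.055 0.034 1.0 -0.03 85" --pt "0.055 0.034 2.02 -0.03 85" --pt "0.055 0.034 2.02 -0.03 85" --pt "0.055 0.034 2.02 -0.03 50" --pt "0.055 0.034 2.02 -0.03 50" --newtons 40

```text
clock: 2.65
position: [0.6319, 0.0753, 0.0028]
ee_rot: [0.002, 0.488, 0.873, 0.001]
contact_force: [-0.5, -1.1, 2.3]
width: 0.058
gripper_force: 42.9
```

Request:
play_rows --pt "0 0 0 0 50" --pt "0 0 0 0 50" --pt "0 0 0 0 50" --pt "0 0 0 0 50" --newtons 40

```text
clock: 3.15
position: [0.632, 0.0753, 0.0028]
ee_rot: [0.002, 0.487, 0.873, 0.001]
contact_force: [-1.6, -1.6, 6.9]
width: 0.0579
gripper_force: 43.3
```

```bash
python3 - <<'E'
from h import *
go(.4667,-.2667,.20,121.7)
from rig import manip
d=manip.get_image("wrist");np.savez("pics/w2.npz",**d)
cv2.imwrite("pics/w2.png",d["img"][:,:,::-1])
E
```

```text
at [0.632  0.0753 0.0028] psi 121.7 w 57.9 F [-1.6 -1.6  6.9] | move [-5.123 -7.985 -4.945] turn -0.002 q6 -0.54 t 3.15
```

View pics/w2.png

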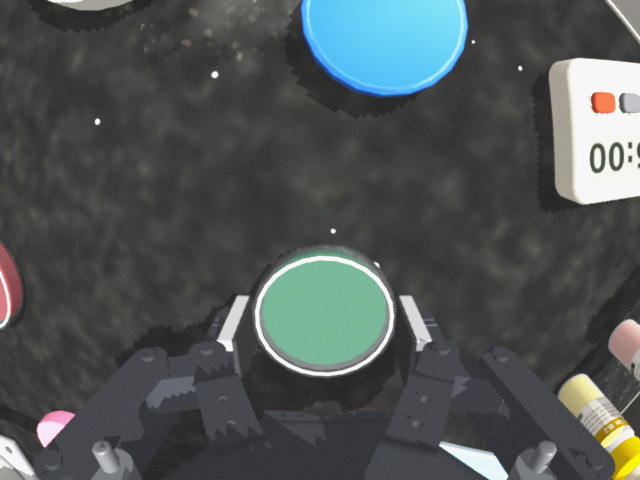

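The fingers stopped at 57.9 mm with an upward force of 6.9 N, so the tips probably touch the bench. The lid ring is at 255–396 × 256–377. I need a closer look at it.

```bash
python3 - <<'E'
from h import *
d=load("pics/w2.npz")
cv2.imwrite("pics/w2c.png",cv2.resize(d["img"][230:390,210:430,::-1],(792,576),interpolation=cv2.INTER_CUBIC))
for p in[(255,315),(396,315),(325,256),(325,376)]:print(fish(d,*p,.016))
E
```

```text
[0.60477816 0.06391699 0.016     ]
[0.65356901 0.09381856 0.016     ]
[0.61540705 0.10068884 0.016     ]
[0.64540393 0.05214595 0.016     ]
```

View pics/w2c.png

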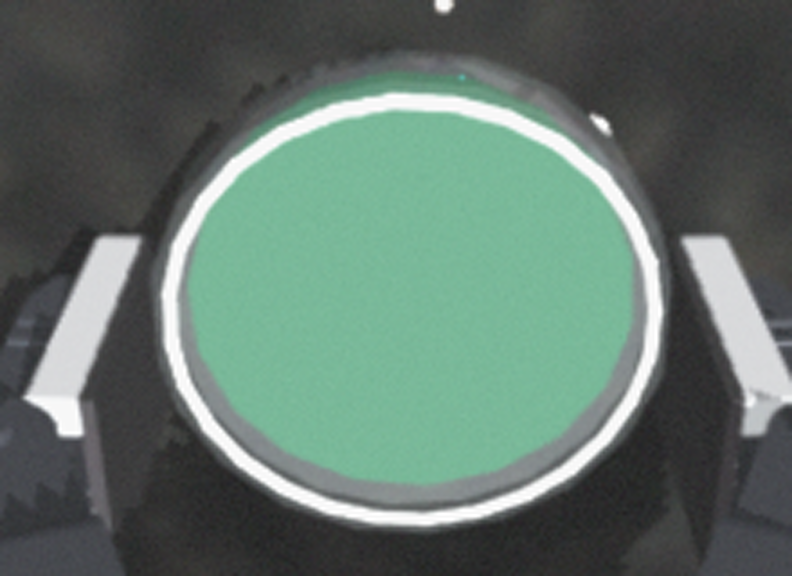

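The dish looks level and sits between the pads. I'll lift it and check.

Request:
play_rows --pt "0 0 -1 0 50" --pt "0 0 -2.5 0 50" --pt "0 0 -4 0 50" --pt "0 0 -4.4 0 50" --pt "0 0 -4.4 0 50"

```text
clock: 3.82
position: [0.6306, 0.0758, 0.1778]
ee_rot: [0.002, 0.487, 0.873, 0.001]
contact_force: [0.4, -0.1, -0.6]
width: 0.0582
gripper_force: 43.0
```

Request:
play_rows --pt "0 0 0 0 50" --pt "0 0 0 0 50" --pt "0 0 0 0 50"

```text
clock: 4.2
position: [0.6293, 0.0757, 0.1742]
ee_rot: [-0.001, 0.487, 0.873, -0.001]
contact_force: [-0.1, 0.2, -0.8]
width: 0.0582
gripper_force: 43.0
```

```bash
python3 - <<'E'
from h import *
go(.4667,-.2667,.18,121.7)
from rig import manip
d=manip.get_image("wrist");np.savez("pics/w3.npz",**d)
s=manip.get_state();print(s["ee_rot"])
h=cv2.cvtColor(d["img"],cv2.COLOR_RGB2HSV);m=cv2.inRange(h,(65,60,60),(95,255,255));
n,l,st,c=cv2.connectedComponentsWithStats(m);k=1+np.argmax(st[1:,4]);print(st[k],c[k])
x,y,w,hh,_=st[k];z=s["position"][2]-.0028+.010
P=cloud(d)
for p in[(x,y+hh/2),(x+w,y+hh/2),(x+w/2,y),(x+w/2,y+hh)]:print(fish(d,*p,z))
t=manip.get_image("top");cv2.imwrite("pics/t3.png",t["img"][:,:,::-1])
E
```

```text
at [0.6293 0.0757 0.1742] psi 121.7 w 58.2 F [-0.1  0.2 -0.8] | move [-5.151 -7.956 -0.132] turn -0.003 q6 -0.54 t 4.2
[-9.00771895e-04  4.87292501e-01  8.73238168e-01 -5.55064474e-04]
[ 262  261  124  104 9989] [324.03924317 311.56612274]
[0.60505225 0.06337038 0.18176204]
[0.64945965 0.09084483 0.18176204]
[0.61483861 0.0972924  0.18176204]
[0.6414635  0.05408083 0.18176204]
```

Request:
play_rows --pt "-1.3 -2.0 -0.13 0 50" --pt "-2.1 -3.2 -0.13 0 50" --pt "-2.9 -4.4 -0.13 0 50" --pt "-3.7 -5.6 -0.13 0 50" --pt "-4.4 -6.8 -0.13 0 50"

```text
clock: 4.92
position: [0.4955, -0.2083, 0.1811]
ee_rot: [0.0, 0.487, 0.873, -0.0]
contact_force: [0.6, -0.3, -1.3]
width: 0.0583
gripper_force: 43.1
```

Request:
play_rows --pt "-0.751 -1.156 0 0 50" --pt "-0.751 -1.156 0 0 50" --pt "-0.751 -1.156 0 0 50" --pt "-0.751 -1.156 0 0 50"

```text
clock: 5.42
position: [0.4731, -0.2551, 0.1809]
ee_rot: [-0.0, 0.487, 0.874, 0.0]
contact_force: [-0.7, -0.1, -0.2]
width: 0.0579
gripper_force: 43.1
```

```bash
python3 - <<'E'
from h import *
from rig import manip
go(.4667,-.2667,.14,121.7)
d=manip.get_image("wrist");np.savez("pics/w4.npz",**d)
cv2.imwrite("pics/w4.png",cv2.resize(d["img"][160:460,140:500,::-1],(720,600),interpolation=cv2.INTER_CUBIC))
E
```

```text
at [ 0.4731 -0.2551  0.1809] psi 121.8 w 57.9 F [-0.7 -0.1 -0.2] | move [-0.163 -0.29   1.023] turn 0.007 q6 -1.18 t 5.425
```

View pics/w4.png

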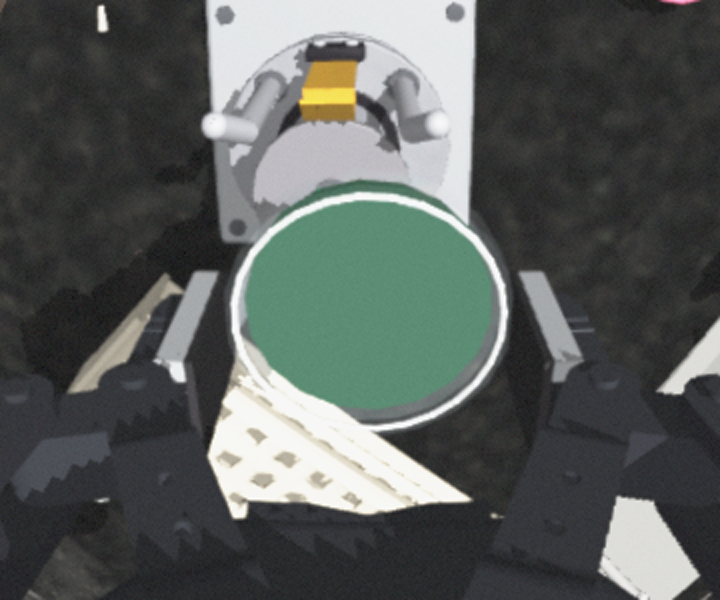

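The crop shows two rod tips at (213,126) and (437,125), and the screw heads at (225,15) and (455,12). I'll compute the axis from the tips.

```bash
python3 - <<'E'
from h import *
d=load("pics/w4.npz")
f=lambda a,b:(140+(a+.5)/2-.5,160+(b+.5)/2-.5)
a,b=[fish(d,*f(*p),.127)[:2] for p in[(213,126),(437,125)]]
e=b-a;L=np.linalg.norm(e);u=e/L;n=np.array([-u[1],u[0]])
print(a,b,"len",L,"ang",np.degrees(np.arctan2(*u[::-1])));print([(a+b)/2+s*n*.0312 for s in(1,-1)])
E
```

```text
[ 0.42233375 -0.25765284] [ 0.47527619 -0.22468937] len 0.06236579236475078 ang 31.907571608541502
[array([ 0.43231419, -0.21468537]), array([ 0.46529575, -0.26765684])]
```

Request:
play_rows --pt "-0.177 -0.303 0 -0.01 50" --pt "-0.177 -0.303 0.4 -0.01 50" --pt "-0.177 -0.303 0.8 -0.01 50" --pt "-0.177 -0.303 1.1 -0.01 50" --pt "-0.177 -0.303 1.1 -0.01 50"

```text
clock: 6.1
position: [0.4655, -0.2684, 0.1361]
ee_rot: [-0.001, 0.486, 0.874, 0.0]
contact_force: [0.0, 0.3, 0.2]
width: 0.0578
gripper_force: 43.1
```

Request:
play_rows --pt "0 0 0 0 50" --pt "0 0 0.2 0 50" --pt "0 0 0.35 0 50" --pt "0 0 0.5 0 50" --pt "0 0 0.5 0 50"

```text
clock: 6.72
position: [0.4657, -0.2685, 0.1163]
ee_rot: [-0.001, 0.487, 0.874, 0.0]
contact_force: [0.8, 0.6, 0.4]
width: 0.0578
gripper_force: 43.1
```

```bash
python3 - <<'E'
from h import *
go(.4665,-.2675,.10,121.9)
E
```

```text
at [ 0.4657 -0.2685  0.1163] psi 121.8 w 57.8 F [0.8 0.6 0.4] | move [0.009 0.031 0.408] turn -0.012 q6 -1.21 t 6.725
```

Request:
play_rows --pt "0 0.02 0.1 0 50" --pt "0 0.02 0.2 0 50" --pt "0 0.02 0.3 0 50" --pt "0 0.02 0.3 0 50"

```text
clock: 7.22
position: [0.467, -0.2687, 0.1049]
ee_rot: [0.0, 0.486, 0.874, -0.0]
contact_force: [0.8, -1.4, -0.1]
width: 0.058
gripper_force: 43.1
```

```bash
python3 - <<'E'
from h import *
go(.4665,-.2675,.085,121.9)
E
```

```text
at [ 0.467  -0.2687  0.1049] psi 121.8 w 58.0 F [ 0.8 -1.4 -0.1] | move [0.031 0.005 0.498] turn -0.012 q6 -1.21 t 7.225
```

Request:
play_rows --pt "0 0 0.15 0 50" --pt "0 0 0.3 0 50" --pt "0 0 0.4 0 50" --pt "0 0 0.5 0 50" --pt "0 0 0.5 0 50" --newtons 60

```text
clock: 7.85
position: [0.4663, -0.2679, 0.0845]
ee_rot: [-0.001, 0.487, 0.874, 0.0]
contact_force: [0.7, -0.3, 2.1]
width: 0.0573
gripper_force: 64.2
```

```bash
python3 - <<'E'
from h import *
go(.4665,-.2675,.085,121.9)
E
```

```text
at [ 0.4663 -0.2679  0.0845] psi 121.8 w 57.3 F [ 0.7 -0.3  2.1] | move [ 0.005  0.01  -0.014] turn -0.013 q6 -1.21 t 7.85
```

Request:
play_rows --pt "0 0 0.08 0 50" --pt "0 0 0.08 0 50" --pt "0 0 0.0 0 50" --pt "0 0 0.0 0 50" --pt "0 0 0.0 0 80"

```text
clock: 8.48
position: [0.4666, -0.2683, 0.0849]
ee_rot: [-0.0, 0.487, 0.874, -0.0]
contact_force: [0.4, -0.2, 0.4]
width: 0.0735
gripper_force: 0.0
```

Request:
play_rows --pt "0 0 0 0 80" --pt "0 0 0 0 80" --pt "0 0 -0.5 0 80" --pt "0 0 -1.5 0 80" --pt "0 0 -2.7 0 80"

```text
clock: 9.1
position: [0.4661, -0.2679, 0.1932]
ee_rot: [-0.001, 0.487, 0.874, 0.0]
contact_force: [0.2, -0.1, -1.5]
width: 0.0801
gripper_force: 0.0
```

```bash
python3 - <<'E'
from h import *
from rig import manip
go(.656,-.072,.16,121.9)
d=manip.get_image("wrist");np.savez("pics/w5.npz",**d)
t=manip.get_image("top");np.savez("pics/t5.npz",**t)
a=cv2.resize(d["img"][200:400,200:440,::-1],(800,600)[:1]+(600,),interpolation=cv2.INTER_CUBIC)
cv2.imwrite("pics/w5.png",a)
E
```

```text
at [ 0.4661 -0.2679  0.1932] psi 121.8 w 80.1 F [ 0.2 -0.1 -1.5] | move [1.661 6.616 0.827] turn -0.013 q6 -1.21 t 9.1
```

View pics/w5.png

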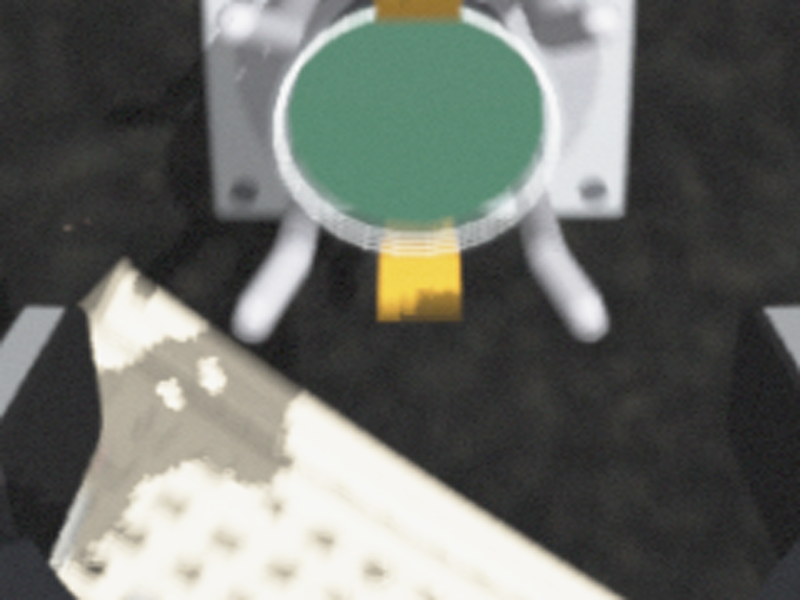

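The far catch at (418,10) clearly covers the lid, but the near one at (418,230) is ambiguous. I'll check height and tilt by depth.

```bash
cat >> h.py <<'E'
def fcloud(d):
    v,u=np.mgrid[:480,:640];a=np.stack([u-d["cx"],v-d["cy"]],-1)/d["fx"];r=np.linalg.norm(a,axis=-1,keepdims=True)+1e-9
    c=np.concatenate([a/r*np.sin(r),np.cos(r)],-1);Z=d["range_z"][...,None]
    P=(c/c[...,2:]*Z-d["t"])@d["R"];P[d["range_z"]==0]=np.nan;return P
def level(P,ax=(.466,-.2675),r=.022):
    m=np.hypot(P[...,0]-ax[0],P[...,1]-ax[1])<r;q=P[m];q=q[np.abs(q[:,2]-np.nanmedian(q[:,2]))<.006]
    s=np.linalg.lstsq(np.c_[q[:,:2]-ax,np.ones(len(q))],q[:,2],rcond=None)[0]
    print("n",len(q),"z",s[2].round(4),"tilt deg",np.degrees(s[:2]).round(2))
E
python3 - <<'E'
from h import *
level(fcloud(load("pics/w5.npz")));level(cloud(load("pics/t5.npz")));level(cloud(load("pics/top0.npz")))
d=load("pics/w5.npz")
f=lambda a,b:(200+a*.3,200+b/3)
P=fcloud(d)
for p in[(418,100),(300,100),(418,10),(418,228),(418,242),(418,260),(300,240)]:
    u,v=map(round,f(*p));print(p,P[v,u].round(4))
t=load("pics/t5.npz");a=cv2.resize(t["img"][235:300,400:470,::-1],(646,600),interpolation=cv2.INTER_CUBIC);cv2.imwrite("pics/t5.png",a)
E
```

```text
n 4655 z 0.255 tilt deg [-57.24  91.92]
n 676 z 0.6014 tilt deg [ 1.33 -1.77]
n 270 z 0.0971 tilt deg [ 0.83 -0.49]
(418, 100) [ 0.4621 -0.2625  0.1001]
(300, 100) [ 0.4422 -0.2749  0.1001]
(418, 10) [ 0.4508 -0.2442  0.1052]
(418, 228) [ 0.4786 -0.2892  0.0998]
(418, 242) [ 0.4798 -0.2911  0.1033]
(418, 260) [ 0.4808 -0.2928  0.1088]
(300, 240) [ 0.4575 -0.2992  0.1126]
```

View pics/t5.png

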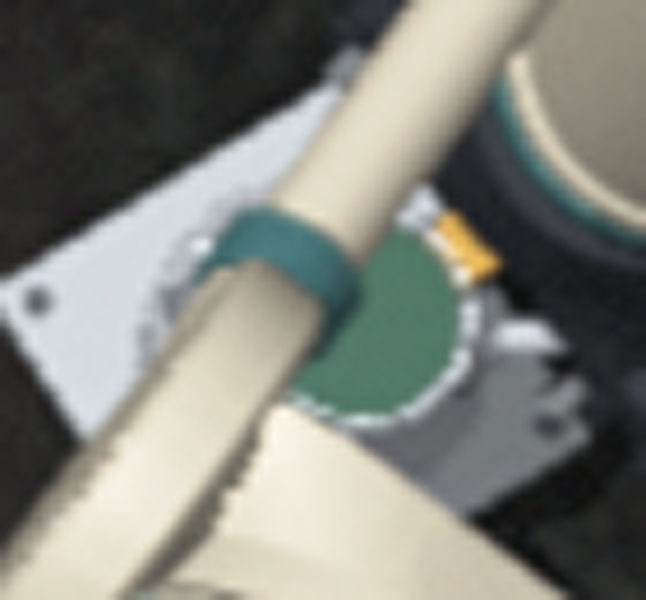

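The wrist depth puts the lid top at 0.100 m, level and under both catches, so green is latched. Next is cream, with the wrist turned 30° to clear the box.

Request:
play_rows --pt "0.4 1.5 0 -1 85" --pt "0.75 3.0 0.2 -2 85" --pt "1.1 4.4 0.5 -3 85" --pt "1.45 5.75 0.8 -3 85" --pt "1.661 6.616 1.0 -3 85"

```text
clock: 9.82
position: [0.6576, -0.0701, 0.1511]
ee_rot: [-0.001, 0.243, 0.97, 0.0]
contact_force: [-0.7, -1.4, -0.0]
width: 0.085
gripper_force: 0.0
```

Request:
play_rows --pt "0 0 0.7 0 85" --pt "0 0 1.3 0 85" --pt "0 0 1.3 0 85" --pt "0 0 1.3 0 85"

```text
clock: 10.32
position: [0.6571, -0.0727, 0.1014]
ee_rot: [0.0, 0.244, 0.97, -0.0]
contact_force: [0.0, -0.3, -0.1]
width: 0.0852
gripper_force: 0.0
```

```bash
cat >> h.py <<'E'
def dish(d,zt,guess,lo=.008):
    "lid centre from wrist depth: points standing over the bench near guess, lid top zt; robust circle"
    P=fcloud(d);m=(np.hypot(P[...,0]-guess[0],P[...,1]-guess[1])<.04)&(P[...,2]>zt-.004)&(P[...,2]<zt+.004)
    q=P[m][:,:2].astype(np.float32);c,r=cv2.minEnclosingCircle(q);print("lid",np.round(c,4),"r",round(r,4),"n",len(q),"mean",q.mean(0).round(4),"box mid",((q.max(0)+q.min(0))/2).round(4),np.ptp(q,0).round(4))
    return m
E
python3 - <<'E'
from h import *
from rig import manip
d=manip.get_image("wrist");np.savez("pics/w6.npz",**d)
dish(load("pics/w1.npz"),.016,(.63,.0755));dish(d,.016,(.656,-.072))
go(.656,-.072,.003,151.9)
E
```

```text
lid [0.6282 0.0759] r 0.0302 n 7353 mean [0.6275 0.077 ] box mid [0.6281 0.0759] [0.0599 0.0601]
lid [ 0.6551 -0.072 ] r 0.0302 n 6209 mean [ 0.6539 -0.0713] box mid [ 0.655  -0.0719] [0.06   0.0596]
at [ 0.6574 -0.0728  0.102 ] psi 151.8 w 85.0 F [0.5 0.  0.3] | move [0.045 0.    2.474] turn -0.014 q6 -1.29 t 10.375
```

Request:
play_rows --pt "0.05 0 1.2 0 85" --pt "0.05 0 2.2 0 85" --pt "0.05 0 2.46 0 85" --pt "0.05 0 2.46 0 85" --pt "0.05 0 2.46 0 50" --newtons 50

```text
clock: 11.0
position: [0.6567, -0.072, 0.0048]
ee_rot: [0.002, 0.244, 0.97, 0.0]
contact_force: [-0.5, 0.3, 0.4]
width: 0.0697
gripper_force: 0.0
```

Request:
play_rows --pt "0 0 0 0 50" --pt "0 0 0 0 50" --pt "0 0 0 0 50" --pt "0 0 0 0 50"

```text
clock: 11.5
position: [0.6567, -0.072, 0.0052]
ee_rot: [0.002, 0.244, 0.97, -0.0]
contact_force: [-0.9, 0.6, 5.5]
width: 0.0573
gripper_force: 52.5
```

```bash
python3 - <<'E'
from h import *
from rig import manip
d=manip.get_image("wrist");np.savez("pics/w7.npz",**d)
dish(load("pics/w5.npz"),.100,(.466,-.2675));dish(d,.016,(.656,-.072))
go(.4665,-.268,.18,121.9)
E
```

```text
lid [ 0.4648 -0.2658] r 0.0384 n 6009 mean [ 0.4641 -0.2665] box mid [ 0.4649 -0.2658] [0.0753 0.0735]
lid [ 0.6498 -0.0687] r 0.0394 n 14529 mean [ 0.6526 -0.0706] box mid [ 0.6553 -0.0687] [0.0603 0.0696]
at [ 0.6567 -0.072   0.0053] psi 151.8 w 57.4 F [-0.5 -0.8  5.2] | move [ 1.853 -6.562 -4.384] turn 2.988 q6 -1.29 t 11.55
```

Request:
play_rows --pt "0 0 -1 0 50" --pt "0 0 -2.4 0 50" --pt "0 0 -3.8 0 50" --pt "0 0 -4.4 0.5 50" --pt "0.25 -0.9 -4.4 1.5 50" --newtons 60

```text
clock: 12.18
position: [0.6322, -0.098, 0.1829]
ee_rot: [0.005, 0.369, 0.929, 0.001]
contact_force: [-0.1, -1.2, -1.9]
width: 0.0566
gripper_force: 63.8
```

```bash
python3 - <<'E'
from h import *
go(.4665,-.268,.181,121.9)
E
```

```text
at [ 0.6322 -0.098   0.1829] psi 136.6 w 56.6 F [-0.1 -1.2 -1.9] | move [ 0.093 -5.935  0.016] turn 1.473 q6 -1.08 t 12.175
```

Request:
play_rows --pt "0.02 -1.3 0 0.7 50" --pt "0.05 -2.6 0 1.473 50" --pt "0.07 -3.9 0 1.473 50" --pt "0.09 -5.1 0 1.473 50" --pt "0.093 -5.935 0 1.473 50"

```text
clock: 12.8
position: [0.4624, -0.2704, 0.1797]
ee_rot: [0.001, 0.485, 0.875, -0.0]
contact_force: [0.0, -0.7, -0.3]
width: 0.0568
gripper_force: 63.8
```

Request:
play_rows --pt "0 0 0 0 50" --pt "0 0 0 0 50" --pt "0 0 0 0 50"

```text
clock: 13.18
position: [0.4646, -0.2682, 0.1789]
ee_rot: [0.0, 0.484, 0.875, 0.0]
contact_force: [-0.5, -0.7, -0.2]
width: 0.057
gripper_force: 63.9
```

```bash
python3 - <<'E'
from h import *
from rig import manip
go(.4665,-.268,.181,121.9)
d=manip.get_image("wrist");np.savez("pics/w8.npz",**d)
P=fcloud(d);p=manip.get_state()["position"]
m=(np.hypot(P[...,0]-p[0],P[...,1]-p[1])<.02)&(P[...,2]>.16)&(P[...,2]<.23);print("lid z",np.percentile(P[m][:,2],[5,50,95]).round(4))
dish(d,np.median(P[m][:,2]),p[:2])
level(np.where((P[...,2:]>.16)&(P[...,2:]<.23),P,np.nan),p[:2])
E
```

```text
at [ 0.4646 -0.2682  0.1789] psi 122.1 w 57.0 F [-0.5 -0.7 -0.2] | move [-0.021  0.043 -0.054] turn 0.022 q6 -1.21 t 13.175
lid z [0.1889 0.1898 0.1907]
lid [ 0.461  -0.2623] r 0.0394 n 14493 mean [ 0.4618 -0.2657] box mid [ 0.4609 -0.2682] [0.067  0.0604]
n 7537 z 0.1898 tilt deg [0.01 0.22]
```

Request:
play_rows --pt "-0.04 0.045 0 0.02 50" --pt "-0.04 0.045 0.5 0.02 50" --pt "-0.04 0.045 1.0 0.02 50" --pt "-0.04 0.045 1.3 0.02 50" --pt "-0.04 0.045 1.4 0.02 50"

```text
clock: 13.85
position: [0.4662, -0.269, 0.1219]
ee_rot: [-0.001, 0.486, 0.874, 0.0]
contact_force: [0.2, 0.5, -0.5]
width: 0.0572
gripper_force: 63.9
```

Request:
play_rows --pt "0 0 0.1 0 50" --pt "0 0 0.2 0 50" --pt "0 0 0.3 0 50" --pt "0 0 0.3 0 50"

```text
clock: 14.35
position: [0.466, -0.2693, 0.1104]
ee_rot: [-0.0, 0.486, 0.874, -0.0]
contact_force: [0.6, -0.1, -0.5]
width: 0.0571
gripper_force: 63.9
```

```bash
python3 - <<'E'
from h import *
go(.467,-.2687,.085,121.9)
E
```

```text
at [ 0.466  -0.2693  0.1104] psi 121.8 w 57.1 F [ 0.6 -0.1 -0.5] | move [-0.001  0.029  0.635] turn -0.006 q6 -1.21 t 14.35
```

Request:
play_rows --pt "0 0.02 0.15 0 50" --pt "0 0.02 0.3 0 50" --pt "0 0.02 0.45 0 50" --pt "0 0.02 0.6 0 50" --pt "0 0.02 0.7 0 50"

```text
clock: 14.98
position: [0.4672, -0.2691, 0.0823]
ee_rot: [0.0, 0.486, 0.874, -0.0]
contact_force: [0.2, -0.2, 3.4]
width: 0.0571
gripper_force: 64.3
```

Request:
play_rows --pt "0 0 0 0 50" --pt "0 0 0 0 50"

```text
clock: 15.22
position: [0.467, -0.2691, 0.0827]
ee_rot: [0.0, 0.486, 0.874, -0.0]
contact_force: [0.7, 0.8, 3.5]
width: 0.057
gripper_force: 64.3
```

```bash
python3 - <<'E'
from h import *
from rig import manip
go(.467,-.2687,.085,121.9)
d=manip.get_image("wrist");np.savez("pics/w9.npz",**d)
level(fcloud(d),(.466,-.268),.02)
E
```

```text
at [ 0.467  -0.2691  0.0827] psi 121.8 w 57.0 F [0.7 0.8 3.5] | move [ 0.008  0.004 -0.057] turn -0.006 q6 -1.21 t 15.225
n 2282 z 0.1367 tilt deg [-75.31 121.62]
```

Request:
play_rows --pt "0 0 -0.08 0 50" --pt "0 0 -0.08 0 80" --pt "0 0 -0.08 0 80" --pt "0 0 -0.08 0 80" --pt "0 0 -0.08 0 80"

```text
clock: 15.9
position: [0.4667, -0.2689, 0.0856]
ee_rot: [-0.0, 0.486, 0.874, -0.0]
contact_force: [-0.2, -0.1, -0.3]
width: 0.0801
gripper_force: 0.0
```

Request:
play_rows --pt "0 0 -0.5 0 82" --pt "0 0 -1.5 0 82" --pt "0 0 -2.7 0 82" --pt "0 0 -2.7 0 82"

```text
clock: 16.4
position: [0.469, -0.2706, 0.1978]
ee_rot: [0.004, 0.486, 0.874, -0.001]
contact_force: [-0.8, -0.4, -0.5]
width: 0.0816
gripper_force: 0.0
```

```bash
python3 - <<'E'
from h import *
from rig import manip
go(.4606,-.0186,.16,121.9)
d=manip.get_image("wrist");np.savez("pics/w10.npz",**d)
P=fcloud(d);P[(P[...,2]>.13)]=np.nan
level(P,(.465,-.268),.02);P5=fcloud(load("pics/w5.npz"));P5[P5[...,2]>.13]=np.nan;level(P5,(.465,-.268),.02)
E
```

```text
at [ 0.469  -0.2706  0.1978] psi 121.8 w 81.6 F [-0.8 -0.4 -0.5] | move [5.47  3.142 0.91 ] turn -0.006 q6 -1.21 t 16.4
n 2591 z 0.1004 tilt deg [-0.19 -0.07]
n 2637 z 0.1003 tilt deg [ 0.01 -0.07]
```

Cream is latched: the lid is at 0.1004 m and level. Next is red.

Request:
play_rows --pt "1.2 0.7 0.1 0 85" --pt "2.5 1.45 0.3 0 85" --pt "3.8 2.2 0.5 0 85" --pt "4.9 2.85 0.7 0 85" --pt "5.47 3.142 0.9 0 85"

```text
clock: 17.08
position: [0.4563, -0.0141, 0.156]
ee_rot: [-0.002, 0.485, 0.874, -0.0]
contact_force: [0.8, -0.0, 0.3]
width: 0.0844
gripper_force: 0.0
```

Request:
play_rows --pt "0 0 0.7 0 85" --pt "0 0 1.45 0 85" --pt "0 0 1.45 0 85" --pt "0 0 1.45 0 85"

```text
clock: 17.58
position: [0.4582, -0.0169, 0.0998]
ee_rot: [-0.0, 0.486, 0.874, -0.0]
contact_force: [-0.6, -0.2, -0.5]
width: 0.085
gripper_force: 0.0
```

```bash
python3 - <<'E'
from h import *
from rig import manip
d=manip.get_image("wrist");np.savez("pics/w11.npz",**d)
dish(d,.016,(.4605,-.0188))
go(.4600,-.0188,.004,121.9)
E
```

```text
lid [ 0.4588 -0.0193] r 0.0303 n 6218 mean [ 0.4582 -0.0181] box mid [ 0.4588 -0.0191] [0.0594 0.06  ]
at [ 0.4587 -0.017   0.1003] psi 121.8 w 85.4 F [-1.3  0.4  0.3] | move [-5.300e-02  1.000e-03  2.408e+00] turn -0.007 q6 -0.74 t 17.625
```

Request:
play_rows --pt "-0.07 -0.01 1.2 0 85" --pt "-0.07 -0.01 2.2 0 85" --pt "-0.07 -0.01 2.41 0 85" --pt "-0.07 -0.01 2.41 0 85" --pt "-0.07 -0.01 2.41 0 50" --newtons 50

```text
clock: 18.25
position: [0.4609, -0.0197, 0.0049]
ee_rot: [0.002, 0.486, 0.874, 0.001]
contact_force: [0.2, 0.0, -0.3]
width: 0.0693
gripper_force: 0.0
```

Request:
play_rows --pt "0 0 0 0 50" --pt "0 0 0 0 50" --pt "0 0 0 0 50" --pt "0 0 0 0 50"

```text
clock: 18.75
position: [0.4608, -0.0196, 0.0053]
ee_rot: [0.002, 0.486, 0.874, 0.001]
contact_force: [-0.2, 0.2, 7.5]
width: 0.0576
gripper_force: 51.5
```

Request:
play_rows --pt "0 0 -1 0 50" --pt "0 0 -2.4 0 50" --pt "0 0 -3.8 0 50" --pt "0 0 -4.4 0 50" --pt "0 0 -4.4 0 50" --newtons 65

```text
clock: 19.38
position: [0.4609, -0.0196, 0.1823]
ee_rot: [0.003, 0.486, 0.874, 0.001]
contact_force: [-0.1, 0.1, -0.5]
width: 0.0565
gripper_force: 69.0
```

```bash
python3 - <<'E'
from h import *
go(.4666,-.2685,.181,121.9)
E
```

```text
at [ 0.4609 -0.0196  0.1823] psi 121.8 w 56.5 F [-0.1  0.1 -0.5] | move [-5.361 -3.162  0.042] turn -0.005 q6 -0.75 t 19.375
```

Request:
play_rows --pt "-1.2 -0.7 0 0 50" --pt "-2.5 -1.45 0 0 50" --pt "-3.8 -2.2 0 0 50" --pt "-4.9 -2.85 0 0 50" --pt "-5.361 -3.162 0 0 50"

```text
clock: 20.0
position: [0.4643, -0.2704, 0.1778]
ee_rot: [-0.001, 0.487, 0.873, -0.0]
contact_force: [-0.6, 0.2, -0.9]
width: 0.0566
gripper_force: 69.0
```

Request:
play_rows --pt "0 0 0 0 50" --pt "0 0 0 0 50" --pt "0 0 0 0 50" --pt "0 0 0 0 50"

```text
clock: 20.5
position: [0.4651, -0.2671, 0.1796]
ee_rot: [0.0, 0.485, 0.874, 0.0]
contact_force: [-0.2, -0.1, -0.1]
width: 0.0568
gripper_force: 69.0
```

```bash
python3 - <<'E'
from h import *
from rig import manip
go(.4666,-.2685,.12,121.9)
d=manip.get_image("wrist");np.savez("pics/w12.npz",**d)
P=fcloud(d);p=manip.get_state()["position"]
P[~((P[...,2]>.17)&(P[...,2]<.21))]=np.nan;level(P,p[:2],.02)
E
```

```text
at [ 0.4651 -0.2671  0.1796] psi 121.9 w 56.8 F [-0.2 -0.1 -0.1] | move [-0.049  0.012  1.491] turn 0.003 q6 -1.21 t 20.5
n 6218 z 0.1904 tilt deg [-0.44 -0.16]
```

Request:
play_rows --pt "-0.055 0.035 0 0 50" --pt "-0.055 0.035 0.5 0 50" --pt "-0.055 0.035 1.0 0 50" --pt "-0.055 0.035 1.3 0 50" --pt "-0.055 0.035 1.4 0 50"

```text
clock: 21.18
position: [0.4672, -0.2692, 0.1228]
ee_rot: [-0.0, 0.486, 0.874, 0.0]
contact_force: [0.4, -0.4, -0.9]
width: 0.0565
gripper_force: 69.0
```

Request:
play_rows --pt "0 0 0.1 0 50" --pt "0 0 0.2 0 50" --pt "0 0 0.3 0 50" --pt "0 0 0.3 0 50"

```text
clock: 21.68
position: [0.4672, -0.2693, 0.1112]
ee_rot: [-0.0, 0.486, 0.874, 0.0]
contact_force: [-0.3, -0.4, -0.7]
width: 0.0569
gripper_force: 69.0
```

```bash
python3 - <<'E'
from h import *
go(.4668,-.2688,.085,121.9)
E
```

```text
at [ 0.4672 -0.2693  0.1112] psi 121.8 w 56.9 F [-0.3 -0.4 -0.7] | move [ 0.015 -0.002  0.655] turn -0.006 q6 -1.21 t 21.675
```

Request:
play_rows --pt "0 0 0.15 0 50" --pt "0 0 0.3 0 50" --pt "0 0 0.45 0 50" --pt "0 0 0.55 0 50" --pt "0 0 0.63 0 50"

```text
clock: 22.3
position: [0.4677, -0.2696, 0.0861]
ee_rot: [0.0, 0.486, 0.874, -0.0]
contact_force: [-0.1, -0.2, 3.4]
width: 0.0567
gripper_force: 69.5
```

Request:
play_rows --pt "0 0 0 0 50" --pt "0 0 0.02 0 50"

```text
clock: 22.55
position: [0.4677, -0.2696, 0.0856]
ee_rot: [0.0, 0.486, 0.874, -0.0]
contact_force: [0.3, -1.0, 3.8]
width: 0.0568
gripper_force: 69.5
```

```bash
python3 - <<'E'
from h import *
from rig import manip
go(.4668,-.2688,.085,121.9)
d=manip.get_image("wrist");np.savez("pics/w13.npz",**d)
P=fcloud(d);P[~((P[...,2]>.08)&(P[...,2]<.13))]=np.nan;level(P,(.467,-.269),.02)
E
```

```text
at [ 0.4677 -0.2696  0.0856] psi 121.8 w 56.8 F [ 0.3 -1.   3.8] | move [ 0.029 -0.008  0.015] turn -0.005 q6 -1.21 t 22.55
n 6286 z 0.0964 tilt deg [-0.34 -0.19]
```

Lid top is at 0.0964 m, which is past the catches. I'll release it.

Request:
play_rows --pt "0 0 -0.04 0 50" --pt "0 0 -0.06 0 80" --pt "0 0 -0.06 0 80" --pt "0 0 -0.06 0 80" --pt "0 0 -0.06 0 80"

```text
clock: 23.22
position: [0.4671, -0.2692, 0.0875]
ee_rot: [-0.0, 0.486, 0.874, -0.0]
contact_force: [0.3, 0.4, -0.2]
width: 0.08
gripper_force: 0.0
```

Request:
play_rows --pt "0 0 -0.5 0 82" --pt "0 0 -1.5 0 82" --pt "0 0 -2.7 0 82" --pt "0 0 -2.7 0 82" --pt "0 0 -2.7 0 82"

```text
clock: 23.85
position: [0.4669, -0.269, 0.1953]
ee_rot: [-0.0, 0.486, 0.874, 0.0]
contact_force: [-0.4, -0.3, 0.2]
width: 0.0816
gripper_force: 0.0
```

```bash
python3 - <<'E'
from h import *
from rig import manip
go(.4544,.1901,.18,121.9)
d=manip.get_image("wrist");np.savez("pics/w14.npz",**d)
P=fcloud(d);P[P[...,2]>.13]=np.nan
level(P,(.465,-.268),.02)
E
```

```text
at [ 0.4669 -0.269   0.1953] psi 121.8 w 81.6 F [-0.4 -0.3  0.2] | move [9.914 5.791 0.388] turn -0.005 q6 -1.21 t 23.85
n 2618 z 0.1004 tilt deg [ 0.03 -0.07]
```

Request:
play_rows --pt "1.2 0.7 0 0 60" --pt "2.5 1.45 0 0 60" --pt "3.8 2.2 0 0 60" --pt "5.1 2.95 0 0 60" --pt "6.4 3.7 0 0 60" --newtons 50

```text
clock: 24.52
position: [0.4567, 0.028, 0.1942]
ee_rot: [-0.001, 0.486, 0.874, -0.001]
contact_force: [1.3, 0.6, 0.1]
width: 0.06
gripper_force: 0.0
```

Request:
play_rows --pt "1.2 0.7 0.3 0 60" --pt "2.5 1.45 0.6 0 60" --pt "3.4 2.05 1.0 0 60" --pt "3.51 2.09 1.8 0 60" --pt "3.51 2.09 2.0 0 60"

```text
clock: 25.15
position: [0.4521, 0.1895, 0.1127]
ee_rot: [-0.003, 0.485, 0.874, -0.003]
contact_force: [-0.6, -0.7, -0.3]
width: 0.0599
gripper_force: 0.0
```

Request:
play_rows --pt "0 0 0 0 60" --pt "0 0 0 0 60"

```text
clock: 25.4
position: [0.4557, 0.189, 0.1165]
ee_rot: [0.001, 0.487, 0.874, 0.0]
contact_force: [0.3, 0.5, -0.7]
width: 0.0601
gripper_force: 0.0
```

```bash
python3 - <<'E'
from h import *
from rig import manip
d=manip.get_image("wrist");np.savez("pics/w15.npz",**d)
P=fcloud(d)
def blob(zt,r,c):
    m=(np.hypot(P[...,0]-c[0],P[...,1]-c[1])<r)&(abs(P[...,2]-zt)<.004);q=P[m][:,:2];print(zt,len(q),((q.max(0)+q.min(0))/2).round(4),np.ptp(q,0).round(4),q.mean(0).round(4))
blob(.039,.03,(.454,.19));blob(.019,.065,(.454,.19))
go(.4544,.1901,.021,121.9)
E
```

```text
0.039 1149 [0.4527 0.1912] [0.0249 0.0244] [0.4523 0.192 ]
0.019 18197 [0.453  0.1909] [0.1118 0.1125] [0.451  0.1942]
at [0.4559 0.1891 0.1167] psi 121.8 w 60.0 F [0.1 0.5 0.3] | move [ 0.043 -0.022  2.392] turn -0.013 q6 -0.3 t 25.45
```

Request:
play_rows --pt "0.067 -0.03 1.2 0 60" --pt "0.067 -0.03 2.1 0 60" --pt "0.067 -0.03 2.34 0 60" --pt "0.067 -0.03 2.34 0 40" --pt "0.067 -0.03 2.34 0 10" --newtons 50

```text
clock: 26.08
position: [0.454, 0.1914, 0.0237]
ee_rot: [0.001, 0.486, 0.874, 0.001]
contact_force: [1.6, 0.6, 5.6]
width: 0.0239
gripper_force: 11.0
```

Request:
play_rows --pt "0 0 0 0 10" --pt "0 0 0 0 10" --pt "0 0 0 0 10" --pt "0 0 0 0 10" --pt "0 0 0 0 10"

```text
clock: 26.7
position: [0.454, 0.1915, 0.0238]
ee_rot: [0.002, 0.486, 0.874, 0.001]
contact_force: [0.2, -1.2, 6.1]
width: 0.0233
gripper_force: 49.1
```

Request:
play_rows --pt "0 0 -0.7 0 10" --pt "0 0 -2 0 10" --pt "0 0 -3.4 0 10" --pt "0 0 -4.6 0 10" --pt "0 0 -4.6 0 10" --newtons 70

```text
clock: 27.32
position: [0.4552, 0.192, 0.2108]
ee_rot: [0.004, 0.486, 0.874, 0.004]
contact_force: [0.5, 0.3, -1.6]
width: 0.0225
gripper_force: 68.8
```

```bash
python3 - <<'E'
from h import *
go(.4668,-.2688,.205,121.9)
E
```

```text
at [0.4552 0.192  0.2108] psi 121.9 w 22.5 F [ 0.5  0.3 -1.6] | move [-9.938 -5.834  0.119] turn -0.005 q6 -0.3 t 27.325
```

Request:
play_rows --pt "-1.0 -0.6 0 0 10" --pt "-2.2 -1.3 0 0 10" --pt "-3.4 -2.0 0 0 10" --pt "-4.6 -2.7 0 0 10" --pt "-5.8 -3.4 0 0 10"

```text
clock: 27.95
position: [0.4583, -0.079, 0.205]
ee_rot: [-0.001, 0.486, 0.874, -0.0]
contact_force: [1.1, 0.4, -1.0]
width: 0.0219
gripper_force: 68.9
```

Request:
play_rows --pt "-1.2 -0.7 0 0 10" --pt "-2.4 -1.4 0 0 10" --pt "-3.4 -2.0 0 0 10" --pt "-4.0 -2.35 0 0 10" --pt "-4.12 -2.42 0 0 10"

```text
clock: 28.58
position: [0.4634, -0.2698, 0.2047]
ee_rot: [-0.001, 0.487, 0.873, 0.0]
contact_force: [-0.9, 1.1, -1.1]
width: 0.0221
gripper_force: 68.9
```

Request:
play_rows --pt "0 0 0 0 10" --pt "0 0 0 0 10" --pt "0 0 0 0 10"

```text
clock: 28.95
position: [0.4641, -0.2675, 0.2063]
ee_rot: [-0.0, 0.485, 0.874, 0.0]
contact_force: [-0.8, 0.5, -1.7]
width: 0.022
gripper_force: 68.9
```

```bash
python3 - <<'E'
from h import *
from rig import manip
go(.4664,-.2680,.155,121.9)
d=manip.get_image("wrist");P=fcloud(d);p=manip.get_state()["position"]
m=(np.hypot(P[...,0]-p[0],P[...,1]-p[1])<.065)&(abs(P[...,2]-p[2]+.005)<.004);q=P[m];print(len(q),((q.max(0)+q.min(0))/2).round(4),np.ptp(q,0).round(4))
s=np.linalg.lstsq(np.c_[q[:,:2]-p[:2],np.ones(len(q))],q[:,2],rcond=None)[0];print("cap top z",s[2],"tilt",np.degrees(s[:2]))
E
```

```text
at [ 0.4641 -0.2675  0.2063] psi 121.9 w 22.0 F [-0.8  0.5 -1.7] | move [-0.04   0.041  1.283] turn 0.003 q6 -1.21 t 28.95
29707 [ 0.463  -0.2673  0.2014] [0.1116 0.1105 0.008 ]
cap top z 0.2019666337833283 tilt [-0.13622531 -0.20970473]
```

Request:
play_rows --pt "-0.04 0.045 0 0 10" --pt "-0.04 0.045 0.5 0 10" --pt "-0.04 0.045 0.9 0 10" --pt "-0.04 0.045 1.2 0 10" --pt "-0.04 0.045 1.3 0 10"

```text
clock: 29.62
position: [0.4661, -0.2688, 0.1532]
ee_rot: [-0.001, 0.486, 0.874, 0.0]
contact_force: [-0.3, -0.3, -1.2]
width: 0.0223
gripper_force: 68.9
```

Request:
play_rows --pt "0 0 0.1 0 10" --pt "0 0 0.2 0 10" --pt "0 0 0.3 0 10" --pt "0 0 0.38 0 10" --pt "0 0 0.38 0 10"

```text
clock: 30.25
position: [0.4664, -0.269, 0.1388]
ee_rot: [-0.0, 0.486, 0.874, 0.0]
contact_force: [0.1, -0.5, -1.5]
width: 0.0226
gripper_force: 68.9
```

```bash
python3 - <<'E'
from h import *
go(.4668,-.2680,.1353,121.9)
E
```

```text
at [ 0.4664 -0.269   0.1388] psi 121.8 w 22.6 F [ 0.1 -0.5 -1.5] | move [0.016 0.023 0.087] turn -0.006 q6 -1.21 t 30.25
```

Request:
play_rows --pt "0.01 0.01 0.05 0 10" --pt "0.01 0.01 0.1 0 10" --pt "0.01 0.01 0.12 0 10" --pt "0.01 0.01 0.12 0 10"

```text
clock: 30.75
position: [0.4668, -0.2686, 0.1357]
ee_rot: [0.001, 0.486, 0.874, -0.0]
contact_force: [-1.3, 1.4, 7.1]
width: 0.0224
gripper_force: 70.0
```

```bash
python3 - <<'E'
from h import *
go(.4668,-.2680,.1353,121.9)
E
```

```text
at [ 0.4668 -0.2686  0.1357] psi 121.9 w 22.4 F [-1.3  1.4  7.1] | move [0.013 0.008 0.009] turn -0.005 q6 -1.21 t 30.75
```

Contact at 7 N and the expected height. I'll release and withdraw.

Request:
play_rows --pt "0 0 -0.06 0 10" --pt "0 0 -0.06 0 50" --pt "0 0 -0.06 0 60" --pt "0 0 -0.06 0 60" --pt "0 0 -0.06 0 60"

```text
clock: 31.38
position: [0.4666, -0.2686, 0.1365]
ee_rot: [-0.0, 0.486, 0.874, -0.0]
contact_force: [0.5, -0.0, 0.2]
width: 0.0599
gripper_force: 0.0
```

Request:
play_rows --pt "0 0 -0.5 0 60" --pt "0 0 -1.5 0 60" --pt "0 0 -2.5 0 60" --pt "0 0 -2.5 0 60" --pt "0 0 -2.5 0 60"

```text
clock: 32.0
position: [0.4662, -0.2683, 0.236]
ee_rot: [-0.001, 0.486, 0.874, 0.0]
contact_force: [-0.1, -0.5, -0.8]
width: 0.0603
gripper_force: 0.0
```

```bash
python3 - <<'E'
from h import *
from rig import manip
d=manip.get_image("wrist");P=fcloud(d);p=manip.get_state()["position"]
m=(np.hypot(P[...,0]-.4655,P[...,1]+.268)<.065)&(abs(P[...,2]-.131)<.006);q=P[m];print(p,len(q),((q.max(0)+q.min(0))/2).round(4),np.ptp(q,0).round(4))
s=np.linalg.lstsq(np.c_[q[:,:2]-p[:2],np.ones(len(q))],q[:,2],rcond=None)[0];print("cap top z",s[2],"tilt",np.degrees(s[:2]))
a=d["img"][:,:,::-1];b=manip.get_image("top")["img"][130:350,200:500,::-1]
o=np.zeros((600,800,3),np.uint8);o[:300,:400]=cv2.resize(a,(400,300));o[:440,400:]=cv2.resize(b,(600,440))[:,200:];o[300:,:400]=cv2.resize(manip.get_image("scene")["img"][:,:,::-1],(400,300));cv2.imwrite("pics/end.png",o)
E
```

```text
[ 0.46591072 -0.2680043   0.23537034] 17084 [ 0.4655 -0.2695  0.1302] [0.1117 0.1121 0.01  ]
cap top z 0.13155740134606225 tilt [ 0.01381702 -0.10309076]
```

View pics/end.png

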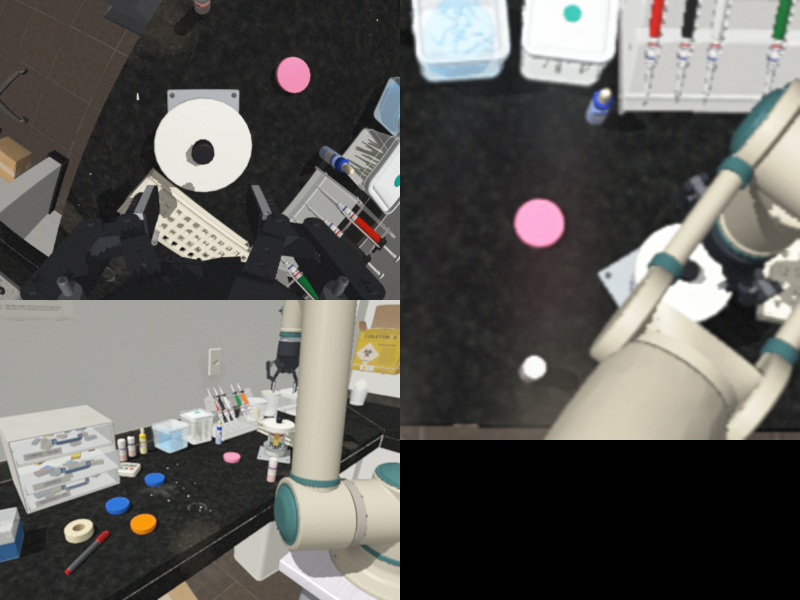

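The cap sits level on the rods, with its top at 0.131 m and at the top-left picture's (203,145). The bottles are upright at (598,105) and (533,368) in the right panel, and the timer is still in place. The job is done.

```bash
python3 -c "
from rig import manip
print(manip.sign_off())"
```

```text
the job is handed in; nothing more can be done
None
```

The magazine is loaded green, cream, red from the bottom up, each dish level with its lid held at the catches. The dust cap is on the rods and both bottles and the timer are where they were; I handed the job in at about 32 s.

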